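Pointing out the parts of a plant cell model

ROBOT

A 6-joint arm with a two-finger parallel gripper is mounted at the origin on the work surface. World frame = base frame: x ahead of the robot, y to its left, z up, the work surface at z = 0. Lengths are in m, angles in rad, forces in N, time in s.
With the tool pointing down it reaches from about 0.275 to 0.725 m from the base axis. Payload 5.6 kg.
Tool frame: the origin (TCP) lies at the very end of the fingers, on their centre line; the grasp point (between the pads) lies 19 mm behind it (bot.tcp_to_grasp is the distance from the TCP to the grasp point, in m); z points along the fingers, y is the line along which they close (so a half turn about z gives the same grasp; the last joint's range is limited). The gripper opens to 85 mm and grips with 20 to 120 N. Pads are 22 mm wide; open, the fingers measure 114 mm over their backs; the gripper's body (76 mm by 85 mm) begins 54 mm behind the grasp point. The pads swing forward as they close: fully open they stand 13 mm farther back than shut.
Start: joints at [1.398, 0.255, 0.108, 0, -1.424, -0.285], TCP at [0.243, 0.493, 0.231] pointing down, gripper open.
Joint ranges: [-2.95, 2.95], [-1.21, 1.97], [-1.09, 1.5], [-2.87, 1.71], [-2.94, -0.07], [-3.05, 3.05]. Speed limits (rad/s): [2.57, 2.57, 3.14, 3.14, 3.14, 3.14].

INTERFACE

Orientations are given as a unit quaternion [x, y, z, w].
In Python, from workcell import bot, jaws, camera gives the robot as it stands. Calls block until the motion is done:
- bot.goto(position, orientation): joint-space move of the TCP to a pose.
- bot.move_l(position, rot=None, feed=0.15): straight line of the TCP; rot=None keeps the orientation; feed is the mean speed in m/s.
- bot.move_joints(angles): joint-space move.
- jaws.move_gripper(opening, grasp_force=None): finger opening in m; grasp_force is the grip in N (None keeps the last); returns when the fingers have stopped.
- bot.dwell(seconds).
- bot.ik(position, orientation): joint angles nearest the present ones, or None.
- camera(name): name is "scene" or "side" or "wrist"; returns a dict with "pixels" (400x640x3 uint8, red, green, blue), "depth" (400x640 float32, m along the optical axis (not along the pixel's ray), 0 where there is no reading), "fx", "fy", "cx", "cy" (pixels), "rvec" (rotation vector, rad) and "tvec" (3), from world to camera coordinates, as OpenCV has them. Camera axes: x right, y down, z forward; pixel columns grow to the right and rows downward; lengths in m; the calibration is good to about 2 mm. The wrist camera is an equidistant fisheye: a pixel r from the principal point sees the ray r / f radians off the axis. A picture is of the moment at which its call begins.
A pose or a line that the arm cannot do raises bot.MotionError and nothing moves.
- bot.hand_in(): hands the job in; it is judged then, once.
Readings, each from a call of its own:
- bot.read_t(): time.
- bot.read_q(): joint angles.
- bot.read_dq(): joint speeds.
- bot.read_tau(): joint torques, N m.
- bot.read_position(): TCP position.
- bot.read_eef_rot(): TCP orientation.
- bot.read_wrist_force(): force on the tool from outside, world axes, zero at the start.
- bot.read_ft_torque(): the same for the moment, N m.
- bot.read_width(): finger opening in m.
- bot.read_grip_force(): force on a finger pad.
Only numpy, scipy, OpenCV 4.12 (cv2) and the standard library are available. Lean on these libraries where they do the work, as an engineer would, in place of code of your own. Each camera call takes 0.05 s, during which the arm holds its last target. There are 200 camera calls.

TASK

Show the class three parts of the plant cell model without touching anything: point with the fingertips from above at the nucleus, then at the chloroplast, then at the mitochondrion, each time bringing the tips two or three centimetres above the middle of the piece and staying there for at least two seconds. Travel well above the other pieces on the way, so that you never seem to point at one of them, and finish by raising the hand with the fingertips at least 20 cm above the model's board.

Things in the scene. Friction and masses are not known exactly. Their poses are not given: they have to be found in the camera images.
- nucleus: loose piece of the cell model, plain off-white plaster, standing on the board; origin at the centre of its underside, z up; the larger round dome, 56 mm across, with one small round button (16 mm across) on its crown; 30 mm high in all
- chloroplast: loose piece of the cell model, plain off-white plaster, standing on the board; origin at the centre of its underside, z up; flat oval 74 x 50 mm (long along its x) with three little round coin stacks (19 mm across, 23 mm apart) in a row on top; 20 mm high in all
- mitochondrion: loose piece of the cell model, plain off-white plaster, standing on the board; origin at the centre of its underside, z up; slim flat oval 78 x 28 mm (long along its x) with one zigzag ridge along its top; 18 mm high in all
- vacuole: loose piece of the cell model, plain off-white plaster, standing on the board; origin at the centre of its underside, z up; not to be pointed at: the biggest piece, a smooth bare flat oval 88 x 60 mm (long along its x), 14 mm high
- golgi: loose piece of the cell model, plain off-white plaster, standing on the board; origin at the centre of its underside, z up; not to be pointed at: rectangular plate 46 x 58 mm with four nested curved ribs, 14 mm high
- starch: loose piece of the cell model, plain off-white plaster, standing on the board; origin at the centre of its underside, z up; not to be pointed at: small smooth plain dome without button, 38 mm across, 20 mm high
- board: the model's board, fixed: green, 260 x 360 x 15 mm (x, y, z) with a low pale wooden rim 8 mm wide whose top is 25 mm above the table; origin at the centre of its underside on the table, z up; its upper face, on which the pieces stand in two rows of three, 100 to 110 mm apart, in any order, is 15 mm above the table
- vial: bystander standing on the board among the pieces: small glass vial with black cap, 24 mm across, 52 mm high; origin at the centre of its underside
- stopper: bystander standing on the board among the pieces: dark rubber stopper, 26 mm across, 26 mm high; origin at the centre of its underside
- beaker: bystander on the table left of the board: open glass beaker, 68 mm across, 90 mm high; origin at the centre of its underside
- lens: bystander lying on the table right of the board: hand lens 160 mm long, 8 to 10 mm high; origin on its underside at the handle, the glass 50 mm along its x
- jar: bystander on the table right of the board: closed amber jar, 60 mm across, 75 mm high; origin at the centre of its underside
- dish: bystander on the table left of the board: closed clear petri dish (looks pale), 94 mm across, 18 mm high; origin at the centre of its underside

How it is judged:
On the way, in this order (a step that is already met when the one before it is completed fails the run):
1. the fingertips dwell just above the nucleus for two seconds (horizontal distance between the grasp point and nucleus below 0.02 m and z of the grasp point in the frame of nucleus below 0.094 m), for 2 s.
2. the fingertips dwell just above the chloroplast for two seconds (horizontal distance between the grasp point and chloroplast below 0.02 m and z of the grasp point in the frame of chloroplast below 0.084 m), for 2 s.
3. the fingertips dwell just above the mitochondrion for two seconds (horizontal distance between the grasp point and mitochondrion below 0.02 m and z of the grasp point in the frame of mitochondrion below 0.082 m), for 2 s.
At the end, for the whole second after the job is handed in: All three were pointed at in order, 2 s each (grasp point within 20 mm of the middle seen from above, fingertips at most 45 mm above its top); at the end the fingertips are about 20 cm above the board, and every piece and bystander is within 5 mm of its start (z of the grasp point in the frame of board above 0.23 m and distance of each of nucleus, chloroplast, mitochondrion, vacuole, golgi, starch, vial, stopper, beaker, lens, jar, dish from where it was at the start of the episode below 0.005 m); the robot touches nothing.
It fails at once if the robot touches something (contact force between any of the fingers, the arm and anything else above 0.3 N).
It fails at once if a piece or bystander is lifted, pushed or carried (distance of any of nucleus, chloroplast, mitochondrion, vacuole, golgi, starch, vial, stopper, beaker, lens, jar, dish from where it was at the start of the episode above 0.008 m).
It fails at once if the fingertips come close (under 25 mm) above a piece that was not named ((horizontal distance between the grasp point and vacuole below 0.02 m and z of the grasp point in the frame of vacuole below 0.058 m) or (horizontal distance between the grasp point and golgi below 0.02 m and z of the grasp point in the frame of golgi below 0.0575 m) or (horizontal distance between the grasp point and starch below 0.02 m and z of the grasp point in the frame of starch below 0.064 m)).
It also fails if it takes over 48 s, if anything falls off the work surface, if the arm or the gripper's body presses on something with over 40 N, if the wrist force passes 120 N, or if a joint passes its speed limit or range.

## Working session

There is one attempt and no reset: what is moved stays moved. The work goes in short steps, each a Python script; the robot and the scene stay as the last script left them, time stands still between calls to the robot, and variables do not carry over. Pictures are saved under pics/ and viewed, at most 10 in all, crops included, and the job is handed in when it is done.

```bash
mkdir -p pics; python3 - <<'E'
from workcell import bot,camera
import cv2,numpy as np
for n in("scene","side"):
    c=camera(n); cv2.imwrite(f"pics/{n}0.png",c["pixels"][:,:,::-1]); np.savez(f"{n}0.npz",**c)
    R=cv2.Rodrigues(np.array(c["rvec"]))[0]; print(n,c["fx"],-R.T@np.ravel(c["tvec"]),R[2], (c["depth"]>0).mean())
print(bot.read_t(),bot.read_eef_rot(),bot.tcp_to_grasp,bot.read_width())
E
```

```text
scene 467.4625610802522 [ 1.20684429 -0.78002297  0.66893268] [-0.57150182  0.62042579 -0.5370824 ] 0.9960859375
side 424.62912278668443 [0.4033281  1.07954242 0.71323593] [ 0.09440495 -0.84574795 -0.52516484] 0.99582421875
0.1 [ 9.73912184e-01 -2.26923505e-01 -1.38584368e-04  8.72291060e-04] 0.0187 0.0854857982125802
```

View pics/scene0.png

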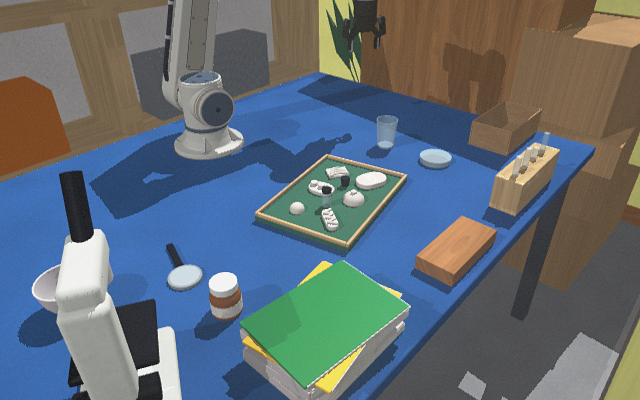

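View pics/side0.png

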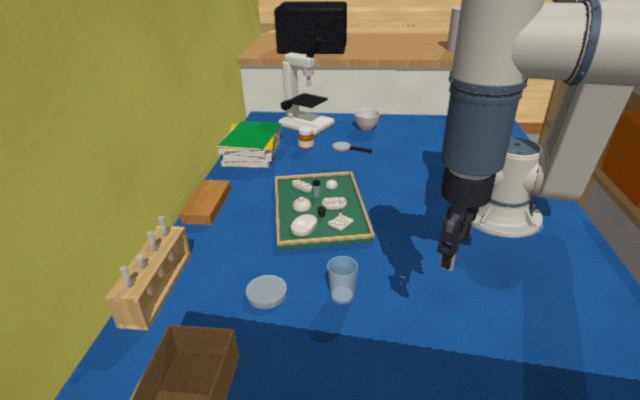

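The scene view shows the board at about (332,200). From there I read golgi (337,173), vacuole (371,180), chloroplast (321,187), nucleus (354,199), starch (297,208) and mitochondrion (330,219). The side view agrees. Next I measure these positions.

```bash
cat > h.py <<'E'
import cv2,numpy as np
def pose(c):
    R=cv2.Rodrigues(np.array(c["rvec"]))[0]; return R,-R.T@np.ravel(c["tvec"])
def cloud(c):                       # pinhole depth -> world points
    R,o=pose(c); v,u=np.mgrid[:400,:640]; d=c["depth"]
    return np.dstack([(u-c["cx"])/c["fx"]*d,(v-c["cy"])/c["fy"]*d,d])@R+o
def blobs(c,P,amin):
    hsv=cv2.cvtColor(c["pixels"],cv2.COLOR_RGB2HSV)
    g=cv2.inRange(hsv,(40,60,20),(90,255,160))
    return hsv,g
E
python3 - <<'E'
from h import *
for n in("scene","side"):
    c=dict(np.load(n+"0.npz")); P=cloud(c); hsv=cv2.cvtColor(c["pixels"],cv2.COLOR_RGB2HSV)
    g=(cv2.inRange(hsv,(40,60,20),(95,255,255))>0)&(abs(P[...,2]-.015)<.006)&(P[...,0]<.8)
    k,l,s,_=cv2.connectedComponentsWithStats(g.astype(np.uint8)); i=1+s[1:,4].argmax()
    m=l==i; r=cv2.minAreaRect(P[m][:,:2].astype(np.float32)); print(n,"board",r,P[m][:,2].mean())
    hull=cv2.fillConvexPoly(np.zeros((400,640),np.uint8),cv2.convexHull(np.argwhere(m)[:,::-1].astype(np.int32)),1)
    w=(hull>0)&(hsv[...,1]<70)&(hsv[...,2]>110)
    k,l,s,ce=cv2.connectedComponentsWithStats(w.astype(np.uint8))
    for i in range(1,k):
        if s[i,4]>15:
            q=P[l==i]; print(ce[i].round(),s[i,4],((q.max(0)+q.min(0))/2).round(3),np.ptp(q[:,:2],0).round(3),q[:,2].max().round(3))
E
```

```text
scene board ((0.5320410132408142, 0.01577417552471161), (0.24114365875720978, 0.3343251347541809), 11.949644088745117) 0.013709092903748058
[337. 172.] 225 [ 0.814 -0.316  0.34 ] [0.785 0.927] 0.669
[371. 180.] 453 [ 0.862 -0.294  0.34 ] [0.69  0.973] 0.669
[321. 191.] 351 [ 0.821 -0.366  0.339] [0.771 0.828] 0.669
[353. 198.] 303 [ 0.878 -0.355  0.34 ] [0.657 0.851] 0.669
[297. 208.] 162 [ 0.841 -0.427  0.34 ] [0.731 0.706] 0.669
[330. 219.] 283 [ 0.881 -0.413  0.34 ] [0.652 0.734] 0.669
side board ((0.5326120257377625, 0.006668955087661743), (0.24316442012786865, 0.336933434009552), 12.03682804107666) 0.015890002898470017
[305. 187.] 263 [ 0.588 -0.081  0.034] [0.102 0.115] 0.055
[331. 184.] 113 [ 0.505 -0.112  0.025] [0.039 0.069] 0.037
[301. 204.] 246 [0.584 0.012 0.03 ] [0.059 0.088] 0.048
[334. 203.] 293 [0.489 0.008 0.027] [0.076 0.106] 0.041
[340. 222.] 292 [0.449 0.565 0.362] [0.092 1.029] 0.713
[304. 225.] 490 [0.502 0.571 0.363] [0.198 1.017] 0.713
```

```bash
python3 - <<'E'
from workcell import bot,camera,jaws
from h import *
R=bot.read_eef_rot(); jaws.move_gripper(0.0)
bot.goto([.30,.35,.36],R) ; bot.goto([.50,.011,.36],R)
c=camera("wrist"); np.savez("w0.npz",**c); cv2.imwrite("pics/w0.png",c["pixels"][:,:,::-1])
print(bot.read_t(),bot.read_position(),c["fx"],c["cx"],c["cy"],pose(c),(c["depth"]>0).mean(),bot.read_width())
E
```

```text
3.1917 [0.49997471 0.01209759 0.35981781] 309.70691628693146 319.7407816959196 202.79200269762939 (array([[-0.44078978, -0.8976081 ,  0.0020175 ],
       [-0.85007366,  0.41816661,  0.32017411],
       [-0.28823452,  0.13941446, -0.94735657]]), array([ 0.57486603, -0.02423409,  0.50131027])) 0.99610546875 -0.0003690052344278921
```

View pics/w0.png

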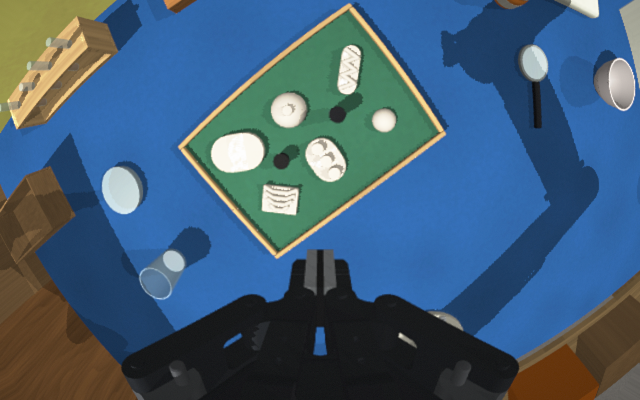

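The wrist view identifies every piece: nucleus with button (289,110), chloroplast with three coins (326,159), mitochondrion with zigzag (349,68), starch (384,120), vacuole (238,152), golgi (281,198). The vial cap is at (338,114) and the stopper at (281,160).

```bash
cat >> h.py <<'E'
def ray(c,uv,z):                    # equidistant fisheye -> plane z
    R,o=pose(c); d=(np.atleast_2d(uv)-[c["cx"],c["cy"]])/[c["fx"],c["fy"]]
    t=np.linalg.norm(d,axis=1,keepdims=True)+1e-12
    w=np.hstack([d/t*np.sin(t),np.cos(t)])@R
    return o+w*((z-o[2])/w[:,2:])
def pieces(c):
    hsv=cv2.cvtColor(c["pixels"],cv2.COLOR_RGB2HSV)
    g=cv2.inRange(hsv,(50,60,20),(95,255,160))
    ct=max(cv2.findContours(g,cv2.RETR_EXTERNAL,cv2.CHAIN_APPROX_NONE)[0],key=cv2.contourArea)
    hull=cv2.erode(cv2.fillPoly(np.zeros(g.shape,np.uint8),[cv2.convexHull(ct)],255),np.ones((7,7)))
    w=hull&cv2.inRange(hsv,(0,0,110),(180,70,255))
    out=[]
    for k in cv2.findContours(w,cv2.RETR_EXTERNAL,cv2.CHAIN_APPROX_NONE)[0]:
        if cv2.contourArea(k)>150: out.append((k,cv2.contourArea(k)))
    return ct,out
E
python3 - <<'E'
from h import *
c=dict(np.load("w0.npz")); ct,o=pieces(c)
print("board",cv2.minAreaRect(ray(c,ct[:,0],.015)[:,:2].astype(np.float32)))
for k,a in o:
    q=ray(c,k[:,0],.022)[:,:2].astype(np.float32); r=cv2.minAreaRect(q)
    print(k[:,0].mean(0).round(),a,np.round(r[0],4),np.round(r[1],3),round(r[2]))
print("vial",ray(c,[338,114],.067),"stopper",ray(c,[281,160],.041))
E
```

```text
board ((0.5338476896286011, 0.012271732091903687), (0.24453392624855042, 0.34366941452026367), 12.208086967468262)
[280. 199.] 947.0 [0.4632 0.103 ] [0.06  0.048] 57
[325. 160.] 1285.5 [0.4889 0.007 ] [0.076 0.053] 8
[237. 152.] 1732.0 [0.5636 0.128 ] [0.091 0.064] 69
[383. 120.] 441.0 [ 0.5074 -0.1018] [0.038 0.038] 66
[288. 110.] 970.5 [0.5851 0.0238] [0.054 0.055] 53
[349.  69.] 882.0 [ 0.6015 -0.0873] [0.031 0.08 ] 57
vial [[ 0.54815467 -0.04028605  0.067     ]] stopper [[0.52216529 0.06601116 0.041     ]]
```

Board and piece sizes match the given ones. I go to a high hover over the nucleus and re-measure before descending.

```bash
python3 - <<'E'
from workcell import bot,camera
from h import *
bot.goto([.585,.024,.22],bot.read_eef_rot())
c=camera("wrist"); cv2.imwrite("pics/w1.png",c["pixels"][:,:,::-1]); ct,o=pieces(c)
for k,a in o:
    r=cv2.minAreaRect(ray(c,k[:,0],.022)[:,:2].astype(np.float32)); print(np.round(r[0],4),np.round(r[1],3))
print(bot.read_t(),bot.read_position())
E
```

```text
[0.4887 0.0073] [0.079 0.053]
[0.5624 0.1286] [0.091 0.065]
[ 0.5082 -0.1018] [0.042 0.037]
[0.5857 0.0237] [0.055 0.055]
[ 0.6009 -0.0866] [0.033 0.079]
3.9417 [0.58567022 0.02424557 0.22267315]
```

View pics/w1.png

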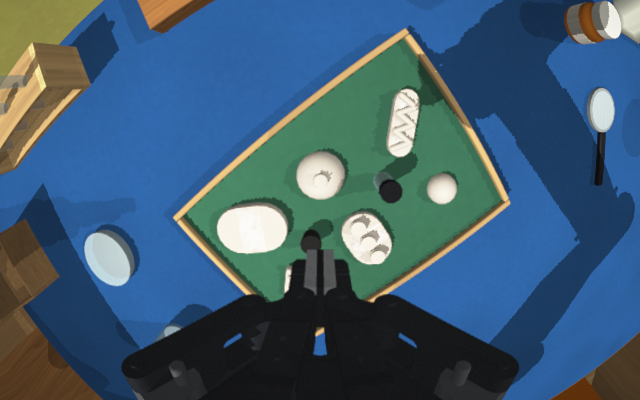

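The second wrist view (nucleus 320,176; chloroplast 367,238; mitochondrion 403,123) agrees with the first to 1 mm, and the paths are clear. Now I point.

```bash
python3 - <<'E'
from workcell import bot
for n,x,y,top in (("nuc",.5855,.0237,.045),("chl",.4888,.0072,.035),("mit",.6012,-.087,.033)):
    bot.move_l([x,y,.20],feed=.12); bot.move_l([x,y,top+.027],feed=.08); bot.dwell(2.7)
    print(n,bot.read_t(),bot.read_position(),bot.read_wrist_force()); bot.move_l([x,y,.20],feed=.1)
bot.move_l([x,y,.28],feed=.12); bot.dwell(.5); print(bot.read_t(),bot.read_position())
E
```

```text
nuc 8.7083 [0.58550253 0.02371724 0.07199795] [-0.02335328 -0.01000652 -0.19152647]
chl 15.6833 [0.48881383 0.00721016 0.06201289] [ 0.3784622   0.33404179 -0.22799471]
mit 23.1917 [ 0.60120277 -0.08699839  0.05999839] [0.72689207 0.13709901 0.13989334]
26.0583 [ 0.60116499 -0.08701988  0.27990223]
```

```bash
python3 -c "
from workcell import bot
print(bot.hand_in())"
```

```text
the job is handed in; nothing more can be done
None
```

I pointed at the nucleus, then the chloroplast, then the mitochondrion, with the tips about 27 mm above each for 2.7 s. The hand finished about 26 cm above the board and the job was handed in at about 26 s; the wrist force stayed below 1 N at each stop, and no verdict was returned.

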